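# Plug the cassette home and latch the enclosure door

## Task

Push the cassette that stands out of the enclosure fully home in its rear connector. Then swing the enclosure's door shut and press it until its sprung latch has ridden over the keeper and snapped in, so that it stays shut by itself. Press steadily and gently, never with more than 25 N, and leave the other things on the bench where they are.

Things in the scene. Friction and masses are not known exactly. Their poses are not given: they have to be found in the camera images.
- enclosure: Grey steel enclosure 200 wide, 150 high, 140 deep (mm), fixed on a 12 mm board; roof 162 mm above the bench. Origin: on the bench under its middle. Its x points from the open front to the back, y to the latch side (hinges at -y), z up; the front rim is at x = -70. Two equal cassettes side by side: the one at y = -45 is home and fixed, the one at y = +45 slides.
- cassette (a joint): How far (m) the sliding cassette stands out: 0 is fully home (hard stop); it moves along the enclosure's x and starts 30 to 60 mm out. Friction 3 N (a little more when fast); from 16 to 8 mm out its tail rides up a connector spring and the push rises to about 10 N, then falls to 4 N for the last 8 mm. It stays where left.
- cassette_handle (a point): Middle of the front of the sliding cassette's handle: a black level U bar, 54 mm long (along the enclosure's y), 10 mm thick, 124 mm above the bench, standing 28 mm out of the panel. When home it is still 12 mm in front of the enclosure's rim, level with the other cassette's handle. A cassette over 9 mm out can stop the door.
- door (a joint): Door angle (rad) about the upright hinge at the enclosure's right (-y) front edge, growing as it opens (to 1.9); starts at 1.1 to 1.55. A light hinge spring (under 0.4 N m with friction) swings an unlatched door back open past 0.4. The keeper is screwed on in slots: the shut angle is anywhere from -0.05 to 0.06, differing each time; the bolt snaps in, and 1.6 mm further is a firm rubber stop.
- door_hinge (a point): Point on the hinge axis (30 mm in front of the rim), 115 mm above the bench. The latch, on the door's face at the free edge, is a black case 51 x 40 x 28 mm, 57 to 97 mm above the bench; its bevelled steel bolt points 13 mm out, away from the hinge. The keeper, a steel bracket outside the latch-side wall, has a hooked lip for the bolt and a stop for the case; it reaches 29 mm beyond the wall.
- door_press (a point): Point on the door's outer face, 165 mm from the hinge axis, 115 mm above the bench, above the latch case; moves with the door. Its x points square into the face, the way to press. The door is a pan 200 mm wide, 15 to 159 mm above the bench; its flat outer face lies in line with the hinge axis. Over the last 20 mm the push rises to 12 to 15 N here, then drops as the bolt snaps in.
- multimeter: Bystander: yellow hand multimeter, 185 x 90 x 40 mm, lying; origin under its middle.
- solder_reel: Bystander: metal solder reel, 60 mm across, 46 mm high; origin under its middle.
- screwdriver: Bystander: screwdriver lying on the bench; its x runs from handle to tip.
- magnifier: Bystander: black hand magnifier, 88 mm across, 10 mm thick, handle to its -x; origin under the middle of the lens.
- screw_tray: Bystander: small grey divided tray, 100 x 70 x 22 mm; origin under its middle.
- spray_can: Bystander: spray can, 54 mm across, 160 mm high; origin under its middle.
- flux_bottle: Bystander: small amber bottle, 44 mm across, 90 mm high; origin under its middle.

How it is judged (in metres and radians):
On the way, in this order (a step that is already met when the one before it is completed fails the run):
1. the sliding cassette is fully home (within 2 mm) while the door is still open (value of joint cassette below 0.002 m and value of joint door above 0.3 rad), for 0.2 s.
2. the door is latched: it stays shut with nothing pressing on it (value of joint door below 0.08 rad and contact force between each of the fingers, the arm and door below 0.5 N), for 0.2 s.
At the end, for the whole second after the job is handed in: The cassette is fully home (within 2 mm) and the door is latched: still, and staying shut by itself (angle below 0.08 rad; unlatched, it swings open past 0.4) (value of joint cassette below 0.002 m and value of joint door below 0.08 rad and velocity of joint door between -0.05 and 0.05 rad/s); the robot touches nothing.
It fails at once if the door is pressed with more than 25 N as it is shut (in its last 0.3 rad) (value of joint door below 0.3 rad and contact force between any of the fingers, the arm and door above 25 N).
It fails at once if the cassette is pushed with more than 25 N (contact force between any of the fingers, the arm and cassette above 25 N).
It fails at once if a bystander is shifted by more than 30 mm (distance of any of multimeter, solder_reel, screwdriver, magnifier, screw_tray, spray_can, flux_bottle from where it was at the start of the episode above 0.03 m).
It also fails if it takes over 61 s, if anything falls off the work surface, if the arm or the gripper's body presses on something with over 40 N, if the wrist force passes 120 N, or if a joint passes its speed limit or range.

## Robot

A 6-joint arm with a two-finger parallel gripper is mounted at the origin on the work surface. World frame = base frame: x ahead of the robot, y to its left, z up, the work surface at z = 0. Lengths are in m, angles in degrees, forces in N, time in s.
With the tool pointing down it reaches from about 0.35 to 0.925 m from the base axis. Payload 6.4 kg.
Tool frame: the origin (TCP) lies on the centre line of the jaws, within the pads' length; the fingertips stand 17 mm ahead of it and the grasp point (between the pads) lies 2 mm behind it (manip.nose_length is the z of the fingertips in the tool frame, in m); z points along the fingers, y is the line along which they close (so a half turn about z gives the same grasp; the last joint's range is limited). The gripper opens to 94 mm and grips with 3 to 60 N. Pads are 16 mm wide; open, the fingers measure 119 mm over their backs; the gripper's body (75 mm by 177 mm) begins 78 mm behind the grasp point.
Start: joints at [-84.173, 14.043, 89.255, -0, 76.702, -9.975], TCP at [0.177, -0.625, 0.222] pointing down, gripper open.
Joint ranges: [-179.41, 179.41], [-58.25, 129.5], [7.25, 145.43], [-54.29, 234.29], [11.92, 165.04], [-157.13, 157.13]. Speed limits (degrees/s): [147.25, 147.25, 180, 180, 180, 180].

## Interface

Orientations are given as [roll, pitch, yaw] about the fixed x, y, z axes, in that order (R = Rz(yaw) Ry(pitch) Rx(roll)).
In Python, from cell import manip, capture, camera_info gives the robot as it stands. The module is installed in compiled form; this text tells all that it offers.
- The arm moves only by the shell command python3 -m jog 'ROWS'. ROWS is text: rows parted by semicolons, each of 7 numbers parted by spaces: the gripper command: -1 is fully open, 1 is shut, values between are in proportion, then the shift along the tool's x, y, z in m, then the turn, a rotation vector about the tool's x, y, z in degrees. In form: gripper dx dy dz wx wy wz; .... A call has 1 to 20 rows; each row is the pose to reach, as a shift and turn from the pose commanded when the call began, along the tool's axes at that moment; what a row does not reach only later rows make up. A row lasts 1/12 s, in which the tool goes at most 41.7 mm and 7.16 degrees, less where a joint would pass 70% of its speed; a pose out of reach is approached as far as the arm can. A call with a gripper value outside its range is refused whole. The fingers move at their own pace and stop on an object; the grip force is fixed at half the most. Time passes only in rows, so rows that repeat a pose let the fingers close. It gives the time, the measured TCP pose, the force, the opening and the grip force at its end, in the units of the state.
- manip.get_obs(): the state, without advancing time (a new reading comes with each control period).
- capture(name): name is "side" or "top"; returns the picture (420x560x3 uint8, red, green, blue); there is no depth.
- camera_info(name): a dict with "fovy" (degrees; the focal length in pixels is half the picture's height over the tangent of half this angle, whatever the lens; pixels are square), "cx", "cy" (the principal point, pixels), "R" (3x3) and "t" (3): a world point X has camera coordinates R X + t. Camera axes: x right, y down, z forward; pixel columns grow to the right and rows downward; lengths in m; the calibration is good to about 2 mm. A picture is of the moment at which its call begins. camera_info takes no time and is no camera call.
- manip.job_done(): hands the job in; it is judged then, once.
The state is a dict: "time": time; "joint_positions": joint angles; "dq": joint speeds; "tau": joint torques, N m; "eef_pos": TCP position; "tool_rot": TCP orientation; "wrist_force": force on the tool from outside, world axes, zero at the start; "ft_torque": the same for the moment, N m; "gripper_width": opening from 0.0 (shut) to 1.0 (fully open); "grasp_force": force on a finger pad.
Only numpy, scipy, OpenCV 4.12 (cv2) and the standard library are available. Lean on these libraries where they do the work, as an engineer would, in place of code of your own. Each camera call takes 0.05 s, during which the arm holds its last target. There are 200 camera calls.

## Working session

There is one attempt and no reset: what is moved stays moved. The work goes in short steps, Python scripts to look and compute and a shell command to move; the robot and the scene stay as the last step left them, time stands still between calls to the robot, and variables do not carry over. Pictures are saved under pics/ and viewed, at most 10 in all, crops included, and the job is handed in when it is done.

```bash
mkdir -p pics; python3 - <<'E'
from cell import manip,capture,camera_info
import cv2,numpy as np
for n in("side","top"):
    i=capture(n);cv2.imwrite(f"pics/{n}0.png",cv2.resize(i[:,:,::-1],(800,600),interpolation=cv2.INTER_CUBIC));np.save(f"{n}0.npy",i)
    c=camera_info(n);print(n,c,-np.array(c["R"]).T@np.array(c["t"]))
print(manip.get_obs(),manip.nose_length)
E
```

```text
side {'fovy': 44.476717857474924, 'cx': 277.47439728647066, 'cy': 202.1998277490002, 'R': array([[-0.84237828,  0.53884152, -0.00697439],
       [ 0.39909411,  0.61510814, -0.6799749 ],
       [-0.36210871, -0.57557953, -0.73320221]]), 't': array([ 0.46418709, -0.19075948,  1.34283413])} [0.95340404 0.64012227 0.85809472]
top {'fovy': 47.318220771438, 'cx': 279.98869057720646, 'cy': 214.21987161974891, 'R': array([[-9.47191926e-04, -9.99762995e-01, -2.17498646e-02],
       [-9.98229820e-01,  2.23869313e-03, -5.94324309e-02],
       [ 5.94670364e-02,  2.16550695e-02, -9.97995355e-01]]), 't': array([0.08716525, 0.58731742, 1.07814243])} [0.52224639 0.06248252 1.11278267]
{'time': 0.1, 'joint_positions': array([-8.41722074e+01,  1.40791372e+01,  8.93154294e+01, -4.95899047e-05,
        7.67025096e+01, -9.97625739e+00]), 'dq': array([-0.07614272, -0.0954081 , -0.28952494,  0.03670526,  0.01820055,
       -0.04861644]), 'tau': array([-3.10248779e-04, -4.16916096e+01, -3.15525770e+01,  6.85958262e-02,
        3.10097588e-02, -6.41361976e-05]), 'eef_pos': array([ 0.17696893, -0.62492814,  0.22148991]), 'tool_rot': array([-1.79904383e+02, -1.67699736e-02,  1.58040474e+01]), 'wrist_force': array([0.36076936, 0.16366718, 0.4694492 ]), 'ft_torque': array([ 0.00968329,  0.03020377, -0.03584293]), 'grasp_force': 0.0, 'gripper_width': 1.004072543026538} 0.017
```

View pics/side0.png

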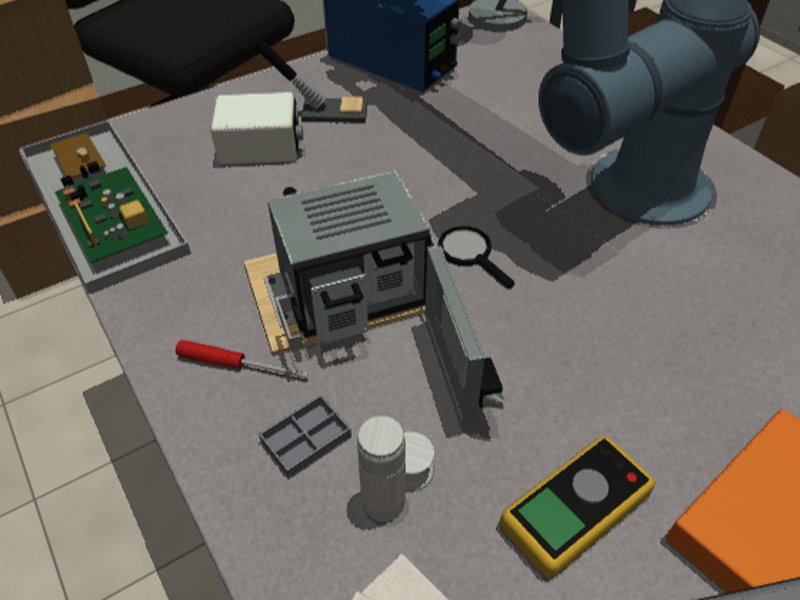

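View pics/top0.png

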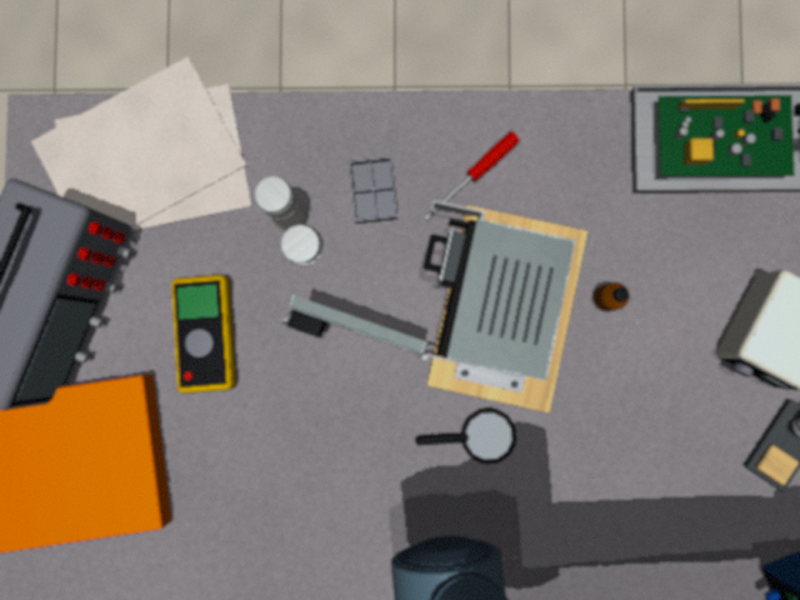

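The enclosure's open front faces world +y (left in the top view). Its roof spans about (475,218) to (548,380) in the scaled picture. The sliding cassette's handle is at about (435,253), the hinge at (430,350) and the door's free edge at (292,310). The spray can is at (273,195) and the reel at (300,245), both clear of the door's sweep. Next I'll measure the roof and the handle.

```bash
cat > h.py <<'E'
from cell import manip,capture,camera_info
import cv2,numpy as np
def cast(n,px,z):
    c=camera_info(n);f=210/np.tan(np.radians(c["fovy"]/2));R=np.array(c["R"]);o=-R.T@np.array(c["t"])
    px=np.atleast_2d(np.asarray(px,float));d=np.c_[(px[:,0]-c["cx"])/f,(px[:,1]-c["cy"])/f,np.ones(len(px))]@R
    return (o+d*((z-o[2])/d[:,2])[:,None])[:,:2]
E
python3 - <<'E'
from h import *
i=np.load("top0.npy").astype(int)
s=1.4286
print([i[int(y/s),int(x/s)] for x,y in((520,240),(470,300),(560,340),(360,325),(450,440),(455,255),(433,255))])
r,g,b=i[...,0],i[...,1],i[...,2]
m=((g-r>4)&(g>90)).astype(np.uint8); m[:150]=m[:150]*1
m=cv2.morphologyEx(m,cv2.MORPH_CLOSE,np.ones((7,7)));m=cv2.morphologyEx(m,cv2.MORPH_OPEN,np.ones((5,5)))
n,l,st,ce=cv2.connectedComponentsWithStats(m)
for k in range(1,n):
    if st[k,4]<150: continue
    c=max(cv2.findContours((l==k).astype(np.uint8),0,2)[0],key=cv2.contourArea)
    bx=cv2.boxPoints(cv2.minAreaRect(c)); print(st[k],bx.round(1).tolist(),cast("top",bx,.162).round(4).tolist())
v=np.repeat(np.repeat(np.load("top0.npy")[130:290,190:420],3,0),3,1);cv2.imwrite("pics/c1.png",v[:,:,::-1])
E
```

```text
[array([131, 140, 141]), array([137, 147, 147]), array([200, 168, 108]), array([137, 148, 149]), array([31, 34, 36]), array([74, 79, 81]), array([112, 106, 110])]
[180 126  22  22 408] [[180.0, 126.0], [201.0, 126.0], [201.0, 147.0], [180.0, 147.0]] [[0.7578, 0.2849], [0.7575, 0.2423], [0.7147, 0.2419], [0.7149, 0.2844]]
[ 313  155   88  113 7299] [[309.8999938964844, 260.5], [332.79998779296875, 153.5], [401.8999938964844, 168.3000030517578], [378.8999938964844, 275.29998779296875]] [[0.4872, 0.0242], [0.7001, -0.0226], [0.6697, -0.1593], [0.4582, -0.1111]]
[199 159  24  25 481] [[199.0, 159.0], [222.0, 159.0], [222.0, 183.0], [199.0, 183.0]] [[0.6904, 0.2457], [0.6902, 0.1994], [0.6417, 0.1991], [0.6419, 0.2453]]
[ 522  193   38   75 1807] [[522.0, 193.0], [559.0, 193.0], [559.0, 267.0], [522.0, 267.0]] [[0.6197, -0.3941], [0.6195, -0.4661], [0.4746, -0.461], [0.4746, -0.3896]]
[124 200  29  23 595] [[123.5999984741211, 201.1999969482422], [150.89999389648438, 199.1999969482422], [152.39999389648438, 220.89999389648438], [125.0999984741211, 222.8000030517578]] [[0.6058, 0.3968], [0.6096, 0.3418], [0.5661, 0.338], [0.5623, 0.3928]]
[203 208  95  39 969] [[201.60000610351562, 215.0], [204.89999389648438, 205.5], [299.20001220703125, 238.8000030517578], [295.8999938964844, 248.1999969482422]] [[0.5777, 0.2395], [0.5967, 0.233], [0.5301, 0.0451], [0.5114, 0.0518]]
[327 289  31  32 831] [[327.0, 289.0], [357.0, 289.0], [357.0, 320.0], [327.0, 320.0]] [[0.4315, -0.0092], [0.4315, -0.0679], [0.3714, -0.0673], [0.3712, -0.0087]]
[288 402  22  18 298] [[288.0, 402.0], [309.0, 402.0], [309.0, 419.0], [288.0, 419.0]] [[0.2136, 0.0679], [0.2139, 0.0272], [0.1817, 0.0273], [0.1814, 0.068]]
```

View pics/c1.png

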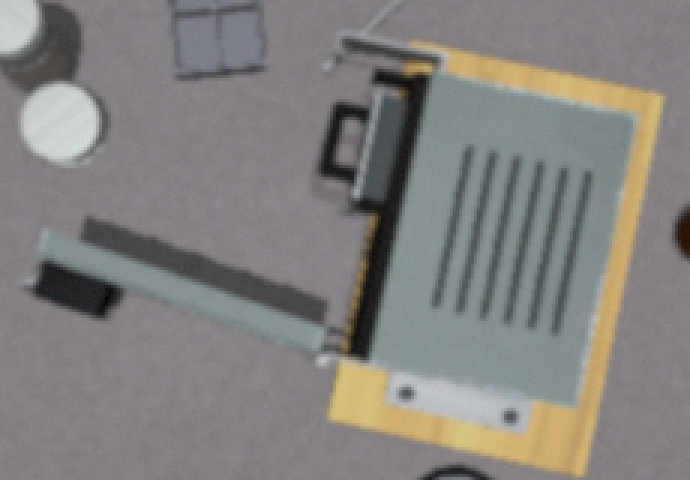

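The close-up gives these positions in crop pixels:
- **Roof corners:** (440,75), (637,113), (578,408) and (370,360).
- **Handle front edge:** from (338,103) to (320,178).
- **Hinge pin:** about (325,358).
- **Door's free edge:** about (42,232), with the latch case on the outer side.

```bash
python3 - <<'E'
from h import *
P=lambda *a:np.array(a)/3+[190-.33,130-.33]
w=cast("top",P((440,75),(637,113),(578,408),(370,360)),.162)
print(w.round(4).tolist(),[np.linalg.norm(w[i]-w[i-1]).round(4) for i in range(4)])
ex=(w[1]+w[2]-w[0]-w[3]);ey=(w[0]+w[1]-w[2]-w[3]);print("ang ex",np.degrees(np.arctan2(ex[1],ex[0])),"ang ey",np.degrees(np.arctan2(ey[1],ey[0])))
a=(np.arctan2(ex[1],ex[0])+np.arctan2(ey[1],ey[0])-np.pi/2)/2
c=w.mean(0);X=np.array([np.cos(a),np.sin(a)]);Y=np.array([-X[1],X[0]]);print("c",c,np.degrees(a))
def loc(p):return [((q-c)@X).round(4) for q in p],[((q-c)@Y).round(4) for q in p]
print("handle",loc(cast("top",P((338,103),(320,178),(329,140)),.129)))
print("hinge top",loc(cast("top",P((325,358)),.16)))
d=cast("top",P((42,262),(325,350)),.159);print("door outer",loc(d),d)
print("keeper",loc(cast("top",P((345,38),(440,62)),.1)))
# side view: handle front ends picks at 1.4286 scale
for n,p,z in(("handle",[(320,300),(362,295)],.129),("roof",[(268,203),(395,173),(428,235),(295,264)],.162)):
    q=cast("side",np.array(p)*.7,z);print("side",n,q.round(4).tolist(),loc(q))
v=cv2.resize(np.load("side0.npy")[115:275,165:365],None,fx=4,fy=3.75,interpolation=cv2.INTER_NEAREST)
E
```

```text
[[0.6978, -0.0296], [0.6717, -0.1596], [0.4771, -0.118], [0.5086, 0.0179]] [np.float64(0.1951), np.float64(0.1326), np.float64(0.199), np.float64(0.1396)]
ang ex -102.2011231803318 ang ey -13.065031047104455
c [ 0.5888085  -0.07232267] -102.63307711371813
handle ([np.float64(-0.1282), np.float64(-0.1291), np.float64(-0.1287)], [np.float64(0.0696), np.float64(0.0162), np.float64(0.0432)])
hinge top ([np.float64(-0.0997)], [np.float64(-0.1032)])
door outer ([np.float64(-0.2975), np.float64(-0.1008)], [np.float64(-0.082), np.float64(-0.0981)]) [[0.57384429 0.23586451]
 [0.51515621 0.04748369]]
keeper ([np.float64(-0.1337), np.float64(-0.0642)], [np.float64(0.121), np.float64(0.1186)])
side handle [[0.69, 0.0293], [0.6382, 0.0521]] ([np.float64(-0.1213), np.float64(-0.1322)], [np.float64(0.0765), np.float64(0.021)])
side roof [[0.6745, -0.1514], [0.4823, -0.1093], [0.5179, 0.0317], [0.699, -0.0184]] ([np.float64(0.0584), np.float64(0.0593), np.float64(-0.086), np.float64(-0.0768)], [np.float64(0.1009), np.float64(-0.0958), np.float64(-0.0919), np.float64(0.0957)])
```

Everything agrees with the given sizes. The centre is (0.589, -0.072) and the enclosure's x axis is at -102.6°. The hinge is at local (-0.100, -0.103), and the handle front is at x = -0.129, so the cassette stands about 47 mm out. Next I move over to in front of the handle.

```bash
G="";python3 -m jog '1 0 0 -0.04 0 0 0; 1 0 0 -0.06 0 0 0; 1 0.665 -0.543 -0.06 0 0 -61.6; 1 0.665 -0.543 -0.06 0 0 -61.6; 1 0.665 -0.543 -0.06 0 0 -61.6; 1 0.665 -0.543 -0.06 0 0 -61.6; 1 0.665 -0.543 -0.06 0 0 -61.6; 1 0.665 -0.543 -0.06 0 0 -61.6; 1 0.665 -0.543 -0.06 0 0 -61.6; 1 0.665 -0.543 -0.06 0 0 -61.6; 1 0.665 -0.543 -0.06 0 0 -61.6; 1 0.665 -0.543 -0.06 0 0 -61.6; 1 0.665 -0.543 -0.06 0 0 -61.6; 1 0.665 -0.543 -0.06 0 0 -61.6; 1 0.665 -0.543 -0.06 0 0 -61.6; 1 0.665 -0.543 -0.06 0 0 -61.6; 1 0.665 -0.543 -0.06 0 0 -61.6; 1 0.665 -0.543 -0.06 0 0 -61.6; 1 0.665 -0.543 -0.06 0 0 -61.6; 1 0.665 -0.543 -0.06 0 0 -61.6'
```

```text
time: 1.77
eef_pos: [0.6074, -0.0087, 0.282]
tool_rot: [-180.0, 0.0, 77.4]
wrist_force: [-0.5, -0.5, -0.6]
gripper_width: 0.003
grasp_force: 0.0
```

```bash
python3 -m jog '1 0.099 0.041 0 0 0 0; 1 0.099 0.041 0 0 0 0; 1 0.099 0.041 0 0 0 0; 1 0.099 0.041 0.08 0 0 0; 1 0.099 0.041 0.08 0 0 0; 1 0.099 0.041 0.12 0 0 0; 1 0.099 0.041 0.157 0 0 0; 1 0.099 0.041 0.157 0 0 0; 1 0.099 0.041 0.157 0 0 0; 1 0.099 0.041 0.157 0 0 0'; python3 - <<'E'
from h import *
i=capture("side");cv2.imwrite("pics/s2.png",cv2.resize(i[110:290,165:385],None,fx=3.4,fy=3.3,interpolation=cv2.INTER_CUBIC)[:,:,::-1])
E
```

```text
time: 2.6
eef_pos: [0.6698, 0.0768, 0.1279]
tool_rot: [179.8, -0.0, 77.4]
wrist_force: [0.1, 0.4, 0.4]
gripper_width: 0.006
grasp_force: 0.0
```

View pics/s2.png

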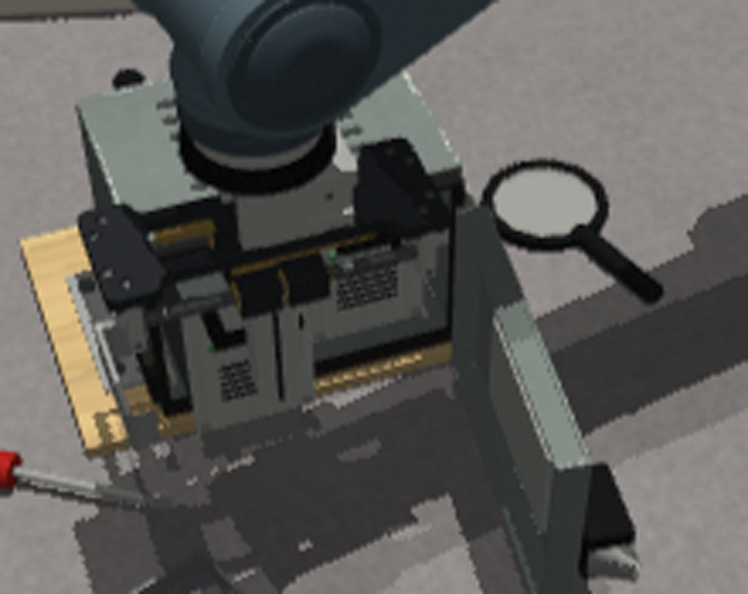

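The fingers stand in front of the handle, whose left half shows at (225,330). The gripper clears the door and the keeper. I expect contact after about 26 mm.

```bash
python3 -m jog '1 -0.01 0 0 0 0 0; 1 -0.02 0 0 0 0 0; 1 -0.023 0 0 0 0 0; 1 -0.026 0 0 0 0 0; 1 -0.029 0 0 0 0 0; 1 -0.032 0 0 0 0 0; 1 -0.035 0 0 0 0 0; 1 -0.038 0 0 0 0 0'; python3 -m jog '1 -0.003 0 0 0 0 0; 1 -0.006 0 0 0 0 0; 1 -0.009 0 0 0 0 0; 1 -0.012 0 0 0 0 0;1 -0.012 0 0 0 0 0'
```

```text
time: 3.32
eef_pos: [0.6603, 0.0397, 0.1257]
tool_rot: [180.0, -0.0, 77.4]
wrist_force: [2.8, 4.7, 3.0]
gripper_width: 0.001
grasp_force: 2.0
time: 3.73
eef_pos: [0.6571, 0.0272, 0.1251]
tool_rot: [-180.0, 0.1, 77.4]
wrist_force: [1.0, 1.4, 1.4]
gripper_width: -0.002
grasp_force: 0.7
```

```bash
python3 -m jog '1 -0.002 0 0 0 0 0; 1 -0.004 0 0 0 0 0; 1 -0.006 0 0 0 0 0; 1 -0.008 0 0 0 0 0; 1 -0.008 0 0 0 0 0'; python3 -m jog '1 -0.002 0 0 0 0 0; 1 -0.004 0 0 0 0 0; 1 -0.004 0 0 0 0 0';python3 -m jog '1 -0.0015 0 0 0 0 0; 1 -0.003 0 0 0 0 0; 1 -0.003 0 0 0 0 0'
```

```text
time: 4.15
eef_pos: [0.6557, 0.0213, 0.1251]
tool_rot: [-180.0, -0.1, 77.4]
wrist_force: [3.0, 6.9, 0.8]
gripper_width: 0.005
grasp_force: 3.6
time: 4.4
eef_pos: [0.6547, 0.0169, 0.1251]
tool_rot: [-180.0, -0.1, 77.4]
wrist_force: [2.1, 3.1, 1.4]
gripper_width: 0.001
grasp_force: 2.0
time: 4.65
eef_pos: [0.654, 0.0135, 0.1251]
tool_rot: [-180.0, -0.0, 77.4]
wrist_force: [1.9, 3.4, 0.3]
gripper_width: 0.004
grasp_force: 2.0
```

```bash
python3 -m jog '1 -0.001 0 0 0 0 0; 1 -0.002 0 0 0 0 0; 1 -0.002 0 0 0 0 0'; python3 -m jog '1 -0.001 0 0 0 0 0; 1 -0.002 0 0 0 0 0; 1 -0.002 0 0 0 0 0';python3 -m jog '1 -0.001 0 0 0 0 0; 1 -0.001 0 0 0 0 0';python3 -m jog '1 -0.001 0 0 0 0 0; 1 -0.001 0 0 0 0 0'
```

```text
time: 4.9
eef_pos: [0.6535, 0.0114, 0.1251]
tool_rot: [-180.0, 0.0, 77.4]
wrist_force: [1.8, 3.9, 0.1]
gripper_width: 0.002
grasp_force: 1.9
time: 5.15
eef_pos: [0.6532, 0.0099, 0.1251]
tool_rot: [-180.0, -0.1, 77.4]
wrist_force: [3.1, 5.9, -0.2]
gripper_width: 0.006
grasp_force: 3.0
time: 5.32
eef_pos: [0.6532, 0.0099, 0.1252]
tool_rot: [-180.0, -0.2, 77.4]
wrist_force: [3.5, 8.9, -0.4]
gripper_width: 0.007
grasp_force: 4.5
time: 5.48
eef_pos: [0.6531, 0.0098, 0.1252]
tool_rot: [-180.0, -0.3, 77.4]
wrist_force: [3.3, 10.6, -1.4]
gripper_width: 0.005
grasp_force: 5.9
```

```bash
python3 -m jog '1 -0.001 0 0 0 0 0; 1 -0.001 0 0 0 0 0'; python3 -m jog '1 -0.001 0 0 0 0 0; 1 -0.001 0 0 0 0 0'; python3 -m jog '1 -0.0005 0 0 0 0 0; 1 -0.0005 0 0 0 0 0; 1 -0.0005 0 0 0 0 0'
```

```text
time: 5.65
eef_pos: [0.6531, 0.0098, 0.1252]
tool_rot: [180.0, -0.4, 77.4]
wrist_force: [4.6, 14.2, -1.7]
gripper_width: 0.006
grasp_force: 7.4
time: 5.82
eef_pos: [0.6531, 0.0097, 0.1252]
tool_rot: [180.0, -0.5, 77.4]
wrist_force: [5.6, 17.4, -2.2]
gripper_width: 0.006
grasp_force: 8.8
time: 6.07
eef_pos: [0.6531, 0.0096, 0.1252]
tool_rot: [180.0, -0.5, 77.4]
wrist_force: [7.1, 19.0, -3.4]
gripper_width: 0.005
grasp_force: 9.4
```

It hit a hard stop at about 20 N with no motion, so the cassette should be home. I'll back off, rise, and move over behind the door, then check.

```bash
python3 -m jog '1 0.02 0 0 0 0 0; 1 0.045 0 0 0 0 0; 1 0.045 0 0 0 0 0; 1 0.045 0 -0.04 0 0 0; 1 0.045 0 -0.08 0 0 0; 1 0.045 0 -0.11 0 0 0; 1 0.045 0 -0.11 0 0 0; 1 0.045 0 -0.11 0 0 0'
python3 - <<'E'
from h import *
p=manip.get_obs()["eef_pos"];t=np.radians(77.4);T=np.array([[np.cos(t),np.sin(t)],[np.sin(t),-np.cos(t)]])
h=np.array([.5125,.050]);r=.17
th=np.array([1.48,1.3,1.1,.9,.7,.5,.4,.3,.2,.1,0]);loc=np.c_[r*np.sin(th)+.008,r*np.cos(th)-.0125]
print("now",((p[:2]-h)@T.T).round(4),"start",loc[0]-[0,.025]);print(np.c_[th,loc-loc[0]].round(4))
E
```

```text
time: 6.73
eef_pos: [0.6631, 0.0475, 0.2381]
tool_rot: [179.8, 0.1, 77.4]
wrist_force: [0.1, -0.5, -0.5]
gripper_width: 0.004
grasp_force: 0.0
now [0.0304 0.1475] start [ 0.17729974 -0.02208582]
[[ 1.48    0.      0.    ]
 [ 1.3    -0.0055  0.0301]
 [ 1.1    -0.0178  0.0617]
 [ 0.9    -0.0361  0.0903]
 [ 0.7    -0.0598  0.1146]
 [ 0.5    -0.0878  0.1338]
 [ 0.4    -0.1031  0.1412]
 [ 0.3    -0.1191  0.147 ]
 [ 0.2    -0.1355  0.1512]
 [ 0.1    -0.1523  0.1537]
 [ 0.     -0.1693  0.1546]]
```

```bash
python3 -m jog '1 0.147 -0.17 0 0 0 0; 1 0.147 -0.17 0 0 0 0; 1 0.147 -0.17 0 0 0 0; 1 0.147 -0.17 0 0 0 0; 1 0.147 -0.17 0 0 0 0; 1 0.147 -0.17 0 0 0 0; 1 0.147 -0.17 0 0 0 0; 1 0.147 -0.17 0 0 0 0'
python3 - <<'E'
from h import *
for n in("side","top"):
    i=capture(n)[110:290,165:385];cv2.imwrite(f"pics/{n}3.png",cv2.resize(i,None,fx=3.4,fy=3.3,interpolation=cv2.INTER_CUBIC)[:,:,::-1])
print(manip.get_obs()["eef_pos"])
E
```

```text
time: 7.4
eef_pos: [0.5273, 0.2291, 0.2336]
tool_rot: [-179.9, 0.1, 77.5]
wrist_force: [-0.9, -0.6, -0.6]
gripper_width: 0.008
grasp_force: 0.0
[0.52856713 0.22821423 0.2342777 ]
```

View pics/side3.png

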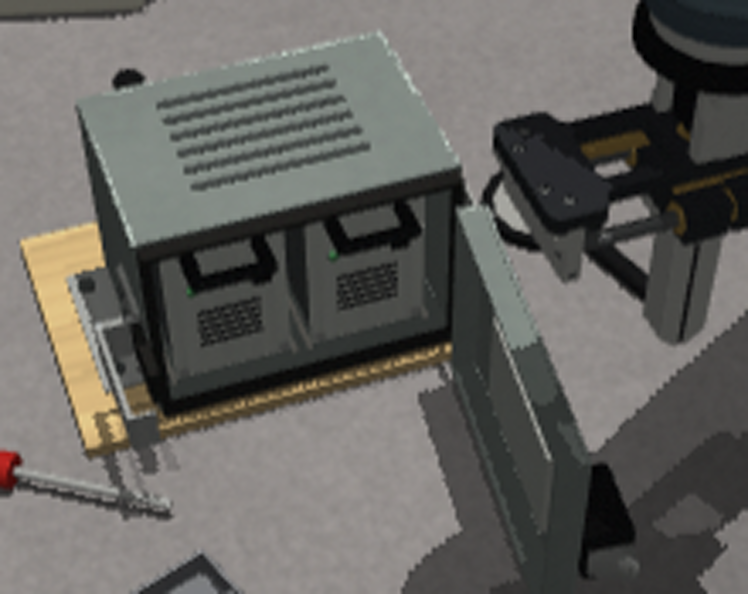

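View pics/top3.png

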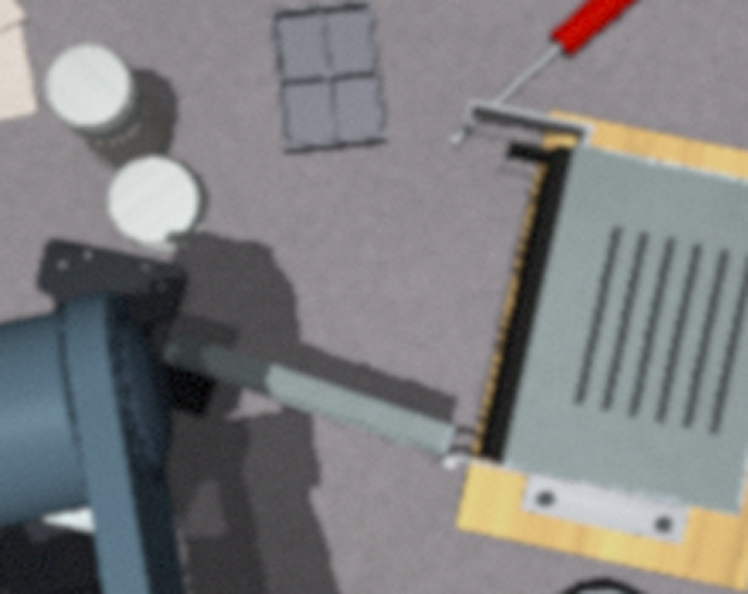

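Both handles are level, at (225,265) and (375,225), so the cassette is home. The fingers are on the outer side of the door and clear of it. I'll lower them and sweep the door round.

```bash
python3 -m jog '1 0 0 0.04 0 0 0; 1 0 0 0.08 0 0 0; 1 0 0 0.109 0 0 0; 1 0 0 0.109 0 0 0; 1 0 0 0.109 0 0 0' && python3 -m jog '1 0 0.01 0 0 0 0; 1 0 0.018 0 0 0 0; 1 0 0.025 0 0 0 0; 1 -0.001 0.035 0 0 0 0; 1 -0.003 0.045 0 0 0 0; 1 -0.0055 0.055 0 0 0 0; 1 -0.009 0.065 0 0 0 0; 1 -0.013 0.076 0 0 0 0; 1 -0.018 0.087 0 0 0 0; 1 -0.024 0.096 0 0 0 0; 1 -0.03 0.106 0 0 0 0; 1 -0.036 0.115 0 0 0 0'
```

```text
time: 7.92
eef_pos: [0.5279, 0.2281, 0.1249]
tool_rot: [-179.8, 0.1, 77.3]
wrist_force: [0.2, 1.0, 0.8]
gripper_width: 0.005
grasp_force: 0.0
time: 8.92
eef_pos: [0.6332, 0.1682, 0.1262]
tool_rot: [-179.9, 0.0, 77.4]
wrist_force: [-2.5, 1.1, 0.6]
gripper_width: 0.005
grasp_force: 0.9
```

```bash
python3 -m jog '1 -0.008 0.0088 0 0 0 0; 1 -0.016 0.017 0 0 0 0; 1 -0.0237 0.0243 0 0 0 0; 1 -0.032 0.031 0 0 0 0; 1 -0.042 0.0375 0 0 0 0; 1 -0.0517 0.0435 0 0 0 0; 1 -0.059 0.0475 0 0 0 0; 1 -0.067 0.0509 0 0 0 0; 1 -0.075 0.054 0 0 0 0; 1 -0.083 0.0567 0 0 0 0' ; python3 -c "
from h import *
p=manip.get_obs()['eef_pos'];t=np.radians(77.4);T=np.array([[np.cos(t),np.sin(t)],[np.sin(t),-np.cos(t)]]);print(T@(p[:2]-[.5125,.05]))
i=capture('top')[110:290,165:385];cv2.imwrite('pics/top4.png',cv2.resize(i,None,fx=3.4,fy=3.3)[:,:,::-1])"
```

```text
time: 9.75
eef_pos: [0.6701, 0.0753, 0.1263]
tool_rot: [180.0, -0.0, 77.4]
wrist_force: [0.4, 1.9, -2.0]
gripper_width: 0.004
grasp_force: 1.2
[0.05904734 0.14825576]
```

View pics/top4.png

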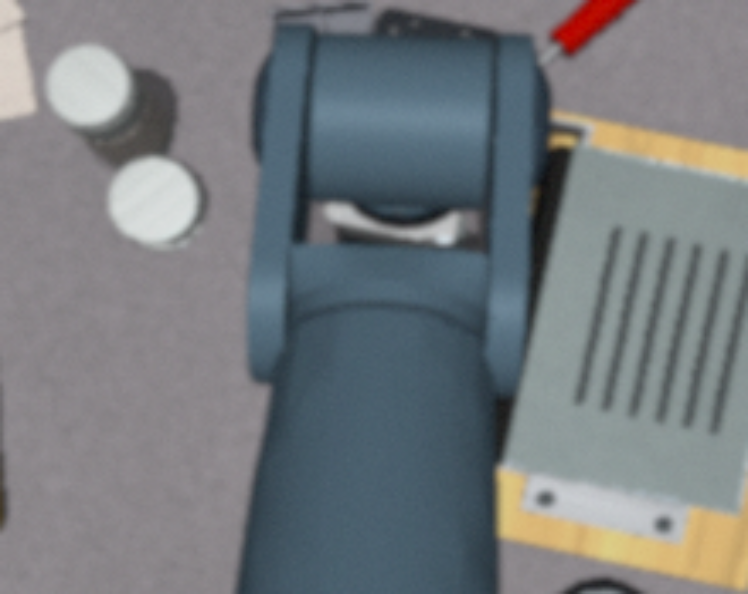

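The arm hides the door in the top view, but the contact geometry puts it at about 0.31 rad, as planned. I continue slowly.

```bash
python3 -m jog '1 -0.004 0.001 0 0 0 0; 1 -0.008 0.002 0 0 0 0; 1 -0.012 0.003 0 0 0 0; 1 -0.016 0.004 0 0 0 0; 1 -0.02 0.005 0 0 0 0; 1 -0.02 0.005 0 0 0 0'; for k in 1; do python3 -m jog '1 -0.002 0 0 0 0 0; 1 -0.004 0 0 0 0 0; 1 -0.006 0 0 0 0 0; 1 -0.006 0 0 0 0 0'; done; python3 -m jog '1 -0.002 0 0 0 0 0; 1 -0.004 0 0 0 0 0; 1 -0.004 0 0 0 0 0'
```

```text
time: 10.3
eef_pos: [0.6704, 0.0545, 0.1266]
tool_rot: [-180.0, 0.0, 77.4]
wrist_force: [-0.4, 0.8, 0.2]
gripper_width: 0.007
grasp_force: 0.3
time: 10.63
eef_pos: [0.6693, 0.0492, 0.1267]
tool_rot: [180.0, 0.0, 77.4]
wrist_force: [1.1, 1.4, 0.4]
gripper_width: 0.007
grasp_force: 0.5
time: 10.88
eef_pos: [0.6684, 0.0452, 0.1267]
tool_rot: [180.0, 0.0, 77.4]
wrist_force: [1.1, 1.2, -0.5]
gripper_width: 0.006
grasp_force: 0.5
```

```bash
for_() { :; }; python3 -m jog '1 -0.0015 0 0 0 0 0; 1 -0.003 0 0 0 0 0; 1 -0.004 0 0 0 0 0; 1 -0.004 0 0 0 0 0'; python3 -m jog '1 -0.0015 0 0 0 0 0; 1 -0.003 0 0 0 0 0; 1 -0.003 0 0 0 0 0';python3 -m jog '1 -0.0015 0 0 0 0 0; 1 -0.003 0 0 0 0 0; 1 -0.003 0 0 0 0 0'
```

```text
time: 11.22
eef_pos: [0.668, 0.0426, 0.1267]
tool_rot: [179.9, -0.1, 77.4]
wrist_force: [3.8, 4.9, 0.4]
gripper_width: 0.006
grasp_force: 2.9
time: 11.47
eef_pos: [0.6676, 0.0401, 0.1267]
tool_rot: [179.9, -0.2, 77.4]
wrist_force: [5.4, 6.2, -0.9]
gripper_width: 0.003
grasp_force: 3.6
time: 11.72
eef_pos: [0.6673, 0.0377, 0.1267]
tool_rot: [179.8, -0.2, 77.4]
wrist_force: [5.5, 6.9, -1.9]
gripper_width: 0.004
grasp_force: 4.4
```

```bash
python3 -m jog '1 -0.001 0 0 0 0 0; 1 -0.002 0 0 0 0 0; 1 -0.002 0 0 0 0 0'; python3 -m jog '1 -0.001 0 0 0 0 0; 1 -0.002 0 0 0 0 0; 1 -0.002 0 0 0 0 0';python3 -m jog '1 -0.001 0 0 0 0 0; 1 -0.002 0 0 0 0 0; 1 -0.002 0 0 0 0 0'
```

```text
time: 11.97
eef_pos: [0.6671, 0.0362, 0.1268]
tool_rot: [179.8, -0.3, 77.4]
wrist_force: [7.5, 9.7, -2.3]
gripper_width: 0.006
grasp_force: 5.4
time: 12.22
eef_pos: [0.6666, 0.0343, 0.1268]
tool_rot: [179.8, -0.3, 77.5]
wrist_force: [5.4, 5.8, 0.6]
gripper_width: 0.001
grasp_force: 2.9
time: 12.47
eef_pos: [0.6657, 0.0319, 0.1267]
tool_rot: [179.9, -0.2, 77.4]
wrist_force: [5.0, 8.2, -0.7]
gripper_width: 0.001
grasp_force: 4.6
```

```bash
python3 -m jog '1 -0.001 0 0 0 0 0; 1 -0.002 0 0 0 0 0; 1 -0.002 0 0 0 0 0'; python3 -m jog '1 -0.001 0 0 0 0 0; 1 -0.001 0 0 0 0 0'
```

```text
time: 12.72
eef_pos: [0.6656, 0.0318, 0.1268]
tool_rot: [179.9, -0.4, 77.4]
wrist_force: [7.1, 13.7, -1.9]
gripper_width: 0.007
grasp_force: 7.7
time: 12.88
eef_pos: [0.6656, 0.0317, 0.1268]
tool_rot: [179.8, -0.5, 77.5]
wrist_force: [8.8, 17.2, -2.4]
gripper_width: 0.006
grasp_force: 9.3
```

The force dropped and the motion ended against a firm stop at about 0.045 rad, so the bolt should have snapped in. I back off gently and rise clear, then check.

```bash
python3 -m jog '1 0.005 0 0 0 0 0; 1 0.01 0 0 0 0 0; 1 0.03 0 0 0 0 0; 1 0.06 0 0 0 0 0; 1 0.06 0 0 0 0 0; 1 0.06 0 0 0 0 0; 1 0.06 0 -0.04 0 0 0; 1 0.06 0 -0.08 0 0 0; 1 0.06 0 -0.11 0 0 0; 1 0.1 -0.04 -0.11 0 0 0; 1 0.14 -0.08 -0.11 0 0 0; 1 0.18 -0.12 -0.11 0 0 0; 1 0.22 -0.16 -0.11 0 0 0; 1 0.22 -0.2 -0.11 0 0 0; 1 0.22 -0.2 -0.11 0 0 0; 1 0.22 -0.2 -0.11 0 0 0; 1 0.22 -0.2 -0.11 0 0 0; 1 0.22 -0.2 -0.11 0 0 0'
python3 - <<'E'
from h import *
a=capture("top");b=capture("side");f=lambda i:cv2.resize(i[110:290,165:385],(400,330))
cv2.imwrite("pics/f5.png",np.hstack([f(a),f(b)])[:,:,::-1])
E
```

```text
time: 14.38
eef_pos: [0.5175, 0.2844, 0.2365]
tool_rot: [180.0, 0.0, 77.4]
wrist_force: [0.2, -0.8, -1.1]
gripper_width: 0.001
grasp_force: 0.0
```

View pics/f5.png

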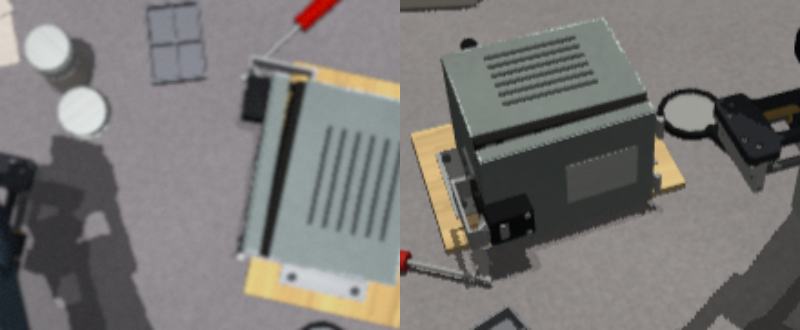

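The door stays shut with nothing touching it, the latch case sits in the keeper at (255,95), and the bystanders haven't moved.

```bash
python3 -c "
from cell import manip
print(manip.job_done())"
```

```text
the job is handed in; nothing more can be done
None
```

The cassette is pushed fully home, the door is latched and stays shut by itself, and the job was handed in at about 14.5 s with contact forces kept to about 20 N; the judge returned no verdict.

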